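Open the folding tablet stand against its stop and set the drawing tablet on it

ROBOT

A 6-joint arm with a two-finger parallel gripper is mounted at the origin on the work surface. World frame = base frame: x ahead of the robot, y to its left, z up, the work surface at z = 0. Lengths are in m, angles in rad, forces in N, time in s.
With the tool pointing down it reaches from about 0.25 to 0.775 m from the base axis. Payload 4 kg.
Tool frame: the origin (TCP) lies on the centre line of the jaws, within the pads' length; the fingertips stand 17 mm ahead of it and the grasp point (between the pads) lies 2 mm behind it; z points along the fingers, y is the line along which they close (so a half turn about z gives the same grasp; the last joint's range is limited). The gripper opens to 94 mm and grips with 3 to 60 N. Pads are 16 mm wide; open, the fingers measure 119 mm over their backs; the gripper's body (75 mm by 177 mm) begins 78 mm behind the grasp point.
Start: joints at [1.162, 0.087, 1.371, -0, 1.684, -0.103], TCP at [0.166, 0.524, 0.223] pointing down, gripper open.
Joint ranges: [-3.1, 3.1], [-0.76, 2.03], [0.27, 2.55], [-1.08, 4.22], [0.17, 2.65], [-2.57, 2.57]. Speed limits (rad/s): [2.79, 2.79, 3.14, 3.14, 3.14, 3.14].

INTERFACE

Orientations are given as [roll, pitch, yaw] about the fixed x, y, z axes, in that order (R = Rz(yaw) Ry(pitch) Rx(roll)).
In Python, from bench import robot gives the robot as it stands.
- The arm moves only by the tool servo_tool, never from a script. Its argument "plan" is a list of rows, each a list of 7 numbers: the shift along the tool's x, y, z normalised to -1 to 1, where 1 is 0.1 m, then the turn, a rotation vector about the tool's x, y, z normalised to -1 to 1, where 1 is pi/2 rad, then the finger opening in mm, from 0 to 94. In form: [[x, y, z, ax, ay, az, gripper], ...]. A call has 1 to 12 rows; each row is the pose to reach, as a shift and turn from the pose commanded when the call began, along the tool's axes at that moment; what a row does not reach only later rows make up. A row lasts 1/12 s, in which the tool goes at most 41.7 mm and 7.16 degrees, less where a joint would pass 70% of its speed; a pose out of reach is approached as far as the arm can. A call with a number of a shift or a turn outside -1 to 1 is refused whole. A call with a gripper value outside its range is refused whole. The fingers move at their own pace and stop on an object; the grip force is fixed at half the most. Time passes only in rows, so rows that repeat a pose let the fingers close. It gives the time, the measured TCP pose, the force, the opening and the grip force at its end, in the units of the state.
- robot.get_obs(): the state, without advancing time (a new reading comes with each control period).
- robot.snapshot(name): name is "scene" or "top"; returns the picture (420x560x3 uint8, red, green, blue); there is no depth.
- robot.camera_params(name): a dict with "camera_matrix" (3x3 intrinsics, pixels), "distortion" ([k1, k2, p1, p2, k3] as OpenCV has them; the pictures are not rectified), "rvec" (rotation vector, rad) and "tvec" (3), from world to camera coordinates, as OpenCV has them. Camera axes: x right, y down, z forward; pixel columns grow to the right and rows downward; lengths in m; the calibration is good to about 2 mm. A picture is of the moment at which its call begins. camera_params takes no time and is no camera call.
- robot.close_job(): hands the job in; it is judged then, once.
Trained networks look in the newest picture that a camera, given by its name, has taken for a name from the list of things; names that differ only in an ending like _2 or _b are one class to them, and where a whole thing is asked for, a point or a joint stands for the part that bears it (a point fixed in the world has none). Each returns a list of dicts, best first, with "conf" (0 to 1); they miss things now and then, are a little off and sometimes report something else, mostly with a low value. They report only what shows in the picture. A call takes as long as a camera call.
- robot.find_in(thing, camera): "extent" ([centre column, centre row, width, height] in pixels, round what is visible of it).
The state is a dict: "time": time; "joint_positions": joint angles; "qvel": joint speeds; "joint_torque": joint torques, N m; "tool_pos": TCP position; "ee_rot": TCP orientation; "wrist_force": force on the tool from outside, world axes, zero at the start; "wrist_torque": the same for the moment, N m; "width": finger opening in m; "finger_force": force on a finger pad.
Only numpy, scipy, OpenCV 4.12 (cv2) and the standard library are available. Lean on these libraries where they do the work, as an engineer would, in place of code of your own. Each camera call takes 0.05 s, during which the arm holds its last target. There are 200 camera calls.

TASK

Set up the drawing for the smith: push the folding leg of the tablet stand up and back until it comes firmly against its stop screw, pressing gently because more than about 20 N bends the leg. Only then lift the tablet out of its charging dock and set it down softly on the stand, its lower edge behind the lip, centred and leaning back squarely on the opened leg with the screen to the front, and let go. Leave the hammer, the jar and the tin where they are.

Things in the scene. Friction and masses are not known exactly. Their poses are not given: they have to be found in the camera images.
- stand: Tablet stand of dark steel plate bolted to the bench. Origin: centre of its base's underside; x to its rear, y to its left, z up. Base 124 (x) x 150 (y) x 6 mm. On its front edge the lip: two upright tabs 4 mm thick, 40 mm wide, centred 50 mm either side of the middle, inner (rear) face at x = -58 mm, tops 20 mm above the bench. Leg hinge along y at x = -18 mm.
- leg_hinge (a point): Middle of the leg's hinge axis, 24 mm above the bench; axes as stand. A bracket 36 mm wide and 84 mm high stands 38 mm behind it and carries a brass stop screw with a rubber tip, 42 mm higher than the hinge, pointing at the back of the leg. The screw is set differently every time and its setting is not reported.
- leg_tip (a point): Middle of the leg's free end edge, 120 mm from the hinge axis. The leg is a bright steel plate 70 mm wide and 5 mm thick with a black rubber strip along the free end. Its stiff hinge holds it wherever it is left and resists evenly: 3 to 5 N on a push 65 to 110 mm from the hinge. More than 20 N from the fingers bends it.
- leg (a joint): Leg angle, rad: 0 = folded flat forward over the lip, 1.57 = upright, more = leaning back. Starts half folded, 0.75 to 1.1. It meets its stop, where the force rises sharply, somewhere from 1.65 to 2.05, as the screw happens to be set. A slow push of 7 to 12 N in all seats it; let go, it stays. A push that does not follow the leg's swing rubs on its end edge and takes far more force.
- tablet_center (a point): centre of the rugged tablet: black with orange corners, 14 mm thick (x), 130 mm wide (y), 210 mm high (z), 0.4 to 0.6 kg. Axes: x out of its back, y across its width, z up along its height; the screen (white, with a drawing of a helm) is on the -x face. It starts upright in the dock and can be gripped by its thickness near its upper edge.
- tablet_foot (a point): middle of the tablet's lower edge face, 105 mm below its centre; same axes
- seat (a point): Point on top of the stand's base just behind the lip, in the middle of its width: 10 mm behind the lip's inner face and 30 mm in front of the hinge axis, 6 mm above the bench; axes as stand. The middle of the tablet's lower edge belongs here.
- dock: grey charging dock fixed to the bench, 62 (x) x 150 (y) x 42 mm high, origin at the centre of its underside. Its slot, 17 x 136 mm and 28 mm deep, holds the tablet upright; the tablet lifts straight up out of it.
- hammer_middle (a point): bystander: hammer with wooden handle lying on the bench, 260 mm long, about 26 mm high; the point lies on the handle 50 mm from the middle towards the head
- jar_center (a point): bystander: white jar of polishing paste with a red lid, 68 mm across, 62 mm high; its centre
- tin_center (a point): bystander: small open aluminium rivet tin, 64 mm across, 55 mm high; its centre

How it is judged:
On the way, in this order (a step that is already met when the one before it is completed fails the run):
1. the leg has been pushed firmly against its stop screw (over 1 N on the stop) while the tablet is still in the dock (contact force between leg_c0 and stop_screw_c0 above 1 N and distance of tablet_center from where it was at the start of the episode below 0.02 m), for 0.2 s.
2. the tablet has been lifted out of the dock (z of tablet_foot in the frame of dock above 0.045 m), for 0.1 s.
At the end, for the whole second after the job is handed in: The leg is in contact with its stop screw; the tablet stands at rest with its lower edge on the base behind the lip (within 25 mm of the middle, turned less than 0.15 rad from the stand), upright in portrait and screen to the front, leaning back against the leg (contact force between leg_c0 and stop_screw_c0 above 0.1 N and x of tablet_foot in the frame of seat between -0.012 and 0.018 m and y of tablet_foot in the frame of seat between -0.025 and 0.025 m and z of tablet_foot in the frame of seat below 0.01 m and angle between the y axis of tablet_center and the y axis of stand, either way round below 0.15 rad and angle between tablet_center's own x axis and vertical above 1.72 rad and angle between tablet_center's own z axis and vertical below 0.7 rad and contact force between tablet and leg_c0 above 0.1 N and linear speed of tablet below 0.02 m/s); the robot touches nothing.
It fails at once if the leg was pushed with more than 20 N (contact force between any of the fingers, the arm and leg above 20 N).
It fails at once if the tablet was dropped or jammed onto the stand (more than 40 N) (contact force between tablet and stand above 40 N).
It fails at once if a bystander was shifted by more than 20 mm (distance of any of hammer_middle, jar_center, tin_center from where it was at the start of the episode above 0.02 m).
It also fails if it takes over 67 s, if anything falls off the work surface, if the arm or the gripper's body presses on something with over 40 N, if the wrist force passes 120 N, or if a joint passes its speed limit or range.

## Working session

There is one attempt and no reset: what is moved stays moved. The work goes in short steps, Python scripts to look and compute and a tool call to move; the robot and the scene stay as the last step left them, time stands still between calls to the robot, and variables do not carry over. Pictures are saved under pics/ and viewed, at most 13 in all, crops included, and the job is handed in when it is done.

Besides the shell and the picture viewer there is one more tool, called after "Emit:" as name([rows], argument=value, ...), one row to a line, values as JSON. servo_tool: Moves the arm, as the interface text tells. Scaled input: -1 to 1 covers 0.1 m each way for a shift and pi/2 rad each way for a turn. Its arguments: {"type":"object","properties":{"plan":{"type":"array","items":{"type":"array","items":{"type":"number"}}}},"required":["plan"]}

```bash
ls; mkdir -p pics
cat > h.py <<'E'
import numpy as np, cv2
from bench import robot
from scipy.spatial.transform import Rotation as R
def cam(n):
    p=robot.camera_params(n); return [np.array(p[k],float) for k in("camera_matrix","distortion","rvec","tvec")]
def proj(n,P):
    K,d,r,t=cam(n); return cv2.projectPoints(np.array(P,float).reshape(-1,1,3),r,t,K,d)[0].reshape(-1,2)
def ray(n,uv):
    K,d,r,t=cam(n); M=cv2.Rodrigues(r)[0]
    u=cv2.undistortPoints(np.array(uv,float).reshape(-1,1,2),K,d).reshape(-1,2)
    return (-M.T@t.ravel()), np.c_[u,np.ones(len(u))]@M
def atz(n,uv,z):
    c,D=ray(n,uv); return c+D*((z-c[2])/D[:,2])[:,None]
def snap(n,f):
    im=robot.snapshot(n); cv2.imwrite('pics/'+f,im[:,:,::-1]); return im
E
python3 - <<'E'
from h import *
o=robot.get_obs(); print(o)
for n in("scene","top"):
    snap(n,n+"0.png"); print(n,ray(n,[[280,210]]))
    for t in["stand","leg","tablet_center","dock","hammer_middle","jar_center","tin_center"]:
        print(t,[(np.round(a["extent"]),round(a["conf"],2)) for a in robot.find_in(t,n)][:2])
a=cv2.imread('pics/scene0.png')
E
```

```text
pics
{'time': 0.0, 'joint_positions': array([ 1.16191113e+00,  8.79419475e-02,  1.37221465e+00, -2.20920856e-05,
        1.68362527e+00, -1.03069437e-01]), 'qvel': array([-0.00045114, -0.00034818,  0.00040473,  0.00120467,  0.00200928,
        0.00071668]), 'joint_torque': array([-1.05421772e-03, -3.40187824e+01, -3.02424860e+01,  7.16790953e-02,
        3.29881394e-02, -2.14439738e-04]), 'tool_pos': array([0.16538049, 0.52401142, 0.22133138]), 'ee_rot': array([-3.13941280e+00, -2.03401291e-04,  2.83577420e+00]), 'wrist_force': array([-0.4090375 ,  0.20729552, -0.85195462]), 'wrist_torque': array([-0.02630367, -0.00736075,  0.01561056]), 'finger_force': 0.0, 'width': 0.09415885502872093}
scene (array([ 0.99557741, -0.63012032,  1.00965375]), array([[-0.35868255,  0.50173052, -0.78726937]]))
stand [(array([236., 185.,  15.,  29.]), 0.74), (array([230., 251.,  74.,  70.]), 0.65)]
leg [(array([216., 236.,  43.,  47.]), 0.86)]
tablet_center [(array([321., 147.,  24.,  76.]), 0.84)]
dock [(array([321., 175.,  39.,  40.]), 0.9)]
hammer_middle [(array([358., 237.,  56.,  77.]), 0.79)]
jar_center [(array([148., 261.,  29.,  32.]), 0.68)]
tin_center [(array([236., 184.,  21.,  29.]), 0.76)]
top (array([ 0.38323303, -0.08280178,  1.23129433]), array([[ 0.19068027, -0.00446307, -0.98165368]]))
stand [(array([315., 244.,  61.,  60.]), 0.69), (array([373., 298.,  22.,  20.]), 0.64)]
leg [(array([322., 256.,  34.,  34.]), 0.8)]
tablet_center [(array([172., 223.,  68.,  25.]), 0.92)]
dock [(array([182., 229.,  56.,  32.]), 0.63)]
hammer_middle [(array([233., 164.,  90.,  32.]), 0.7)]
jar_center [(array([374., 298.,  25.,  24.]), 0.6), (array([233., 165.,  90.,  30.]), 0.45)]
tin_center [(array([315., 242.,  63.,  65.]), 0.44)]
```

View pics/scene0.png

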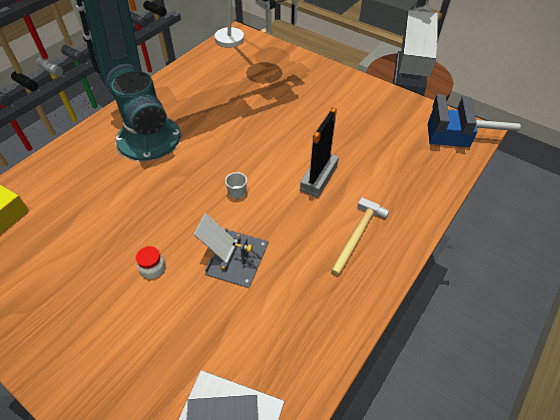

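View pics/top0.png

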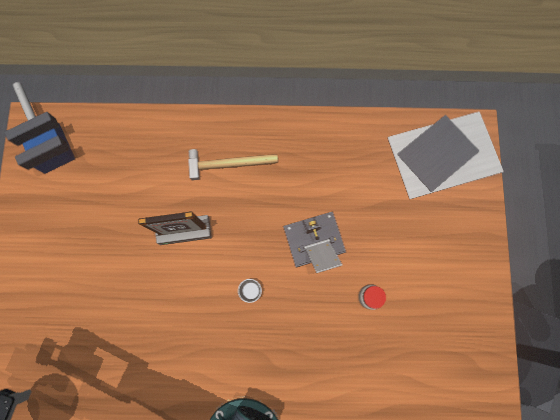

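The scene view shows the stand at (235,255) with its leg leaning left/forward, the tablet in its dock at (322,155), tin (236,184), jar (149,262) and hammer (358,237). In the top view the leg points at the robot, and the helm drawing shows on the robot-side face of the tablet at (172,225). I'll take enlarged crops next to find corners.

Run:
```python
import cv2,numpy as np
s=cv2.imread('pics/scene0.png');t=cv2.imread('pics/top0.png')
def c(im,x,y,w=80,h=60): 
    o=cv2.resize(im[y:y+h,x:x+w],(400,300),interpolation=cv2.INTER_CUBIC)
    for i in range(0,w,10):
        cv2.putText(o,str(x+i),(i*5,8),0,.3,(0,255,255),1); cv2.line(o,(i*5,10),(i*5,14),(0,255,255),1)
    for j in range(10,h,10):cv2.putText(o,str(y+j),(0,j*5),0,.3,(0,255,255),1)
    return o
cv2.imwrite('pics/m.png',np.vstack([np.hstack([c(t,275,205),c(s,190,205,100,75+10)[:, :]]),np.hstack([c(t,130,195),c(s,275,100,133,100)])]))
```

```text
(no output)
```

View pics/m.png

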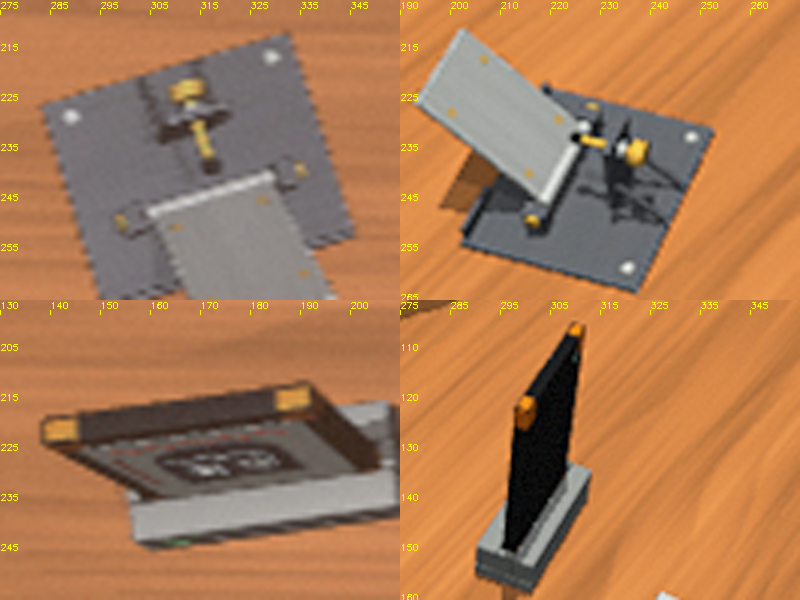

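The montage gives the stand base corners: top view (283.4,226.2), (333,211.8), (346,252.2). The tablet's top face spans (138–192, 211–224) in the top view. I'll fit the poses now.

```bash
cat > fit.py <<'E'
from h import *
from scipy.optimize import least_squares as ls
def T(p,P): 
    c,s=np.cos(p[2]),np.sin(p[2]); P=np.array(P,float); return np.c_[p[0]+c*P[:,0]-s*P[:,1],p[1]+s*P[:,0]+c*P[:,1],P[:,2]]
f,r,w=-.062,.062,.075
ob=[('top',[[r,w,.006],[r,-w,.006],[f,-w,.006]],[[283.4,226.2],[333,211.8],[346,252.2]]),
('scene',[[r,w,.006],[r,-w,.006],[f,-w,.006],[f,w,.006]],[[268.2,241.8],[249,287.7],[205.5,273],[226.2,229]])]
def go(ob,x0,N=3):
    F=lambda p:np.concatenate([(proj(n,T(p,P))-np.array(u)).ravel() for n,P,u in ob])
    s=ls(F,x0,loss='soft_l1'); print(np.round(s.x,4),np.round(F(s.x),1)); return s.x
S=go(ob,[.5,-.15,.1])
# leg
def G(q):
    a=q[0]; L=[[-.018-.12*np.cos(a),y,.024+.12*np.sin(a)] for y in(.035,-.035)]
    return (proj('scene',T(S,L))-[[205.5,212.9],[194.5,233.3]]).ravel()
g=ls(G,[.9]);print('leg',g.x,g.fun)
z=.224;h=.065;d=.007
ob=[('top',[[d,h,z],[d,-h,z],[-d,h,z],[-d,-h,z]],[[138.4,218.6],[191.8,211.4],[138.8,223.8],[192.2,217]]),
('scene',[[d,-h,z],[d,h,z]],[[317.2,133],[334,107.5]])]
B=go(ob,[.55,.25,.1])
if __name__=='__main__':
    print('seat',T(S,[[-.048,0,.006]]),'hinge',T(S,[[-.018,0,.024]]))
    for t,u,zz in(('jar',[374,298],.062),('tin',[250,291],.055),('ham',[[194,164],[276,159]],.02)): print(t,atz('top',np.atleast_2d(u),zz).round(3))
    for a in (.9,1.3,1.6,1.9): print(a, T(S,[[-.018-.09*np.cos(a),0,.024+.09*np.sin(a)]]))
E
python3 fit.py
```

```text
[ 0.539  -0.1877  0.3023] [-0.4 -0.7 -0.4 -0.7 -0.1 -0.  -0.1 -0.7 -0.7 -0.3 -1.6  0.6  0.3  0.2]
leg [0.91702869] [ 0.42488059 -0.42629931 -0.44569132  0.38763516]
[0.5552 0.1851 0.1611] [-0.8  0.3  0.2 -0.2 -0.7  0.9  0.4 -0.1 -0.7  4.   1.6  0.8]
seat [[ 0.49316264 -0.20198524  0.006     ]] hinge [[ 0.52180222 -0.19305358  0.024     ]]
jar [[ 0.376 -0.342  0.062]]
tin [[ 0.389 -0.011  0.055]]
ham [[ 0.751  0.165  0.02 ]
 [ 0.771 -0.074  0.02 ]]
0.9 [[ 0.46839427 -0.2097096   0.09449942]]
1.3 [[ 0.49881905 -0.2002212   0.11072024]]
1.6 [[ 0.524311   -0.19227118  0.11396162]]
1.9 [[ 0.54957885 -0.18439105  0.10916701]]
```

```bash
cat > mv.py <<'E'
import json,os,sys,numpy as np
from scipy.spatial.transform import Rotation as R
S=np.array([.539,-.1877,.3023]); ST=R.from_euler('z',S[2]).as_matrix()
def w(x,y,z): return np.array([S[0],S[1],0])+ST@[x,y,z]
def tool(phi,yaw=S[2]): # tool y = left, tool z tilted phi to rear of given yaw
    return R.from_euler('z',yaw)*R.from_matrix(np.array([[-1,0,0],[0,1,0],[0,0,-1]]).T)*R.from_rotvec([0,-phi,0])
def load():
    if not os.path.exists('c.json'): return np.array([.166,.524,.223]),R.from_euler('xyz',[np.pi,0,2.836])
    d=json.load(open('c.json')); return np.array(d['p']),R.from_quat(d['q'])
def rec(*rows):
    p,r=load()
    for v in rows:
        v=np.array(v,float); p=p+r.apply(v[:3]*.1); r=r*R.from_rotvec(v[3:6]*np.pi/2)
    json.dump(dict(p=list(p),q=list(r.as_quat())),open('c.json','w'))
def plan(p1,r1,cur=None):
    """split to calls; prints each call's final row, returns end pose"""
    p,r=cur or load(); p1=np.array(p1)
    d=r.inv().apply(p1-p); rv=(r.inv()*r1).as_rotvec()
    n=max(1,int(np.ceil(max(abs(d).max()/.099,abs(rv).max()/1.5))))
    for i in range(n):
        ri=r*R.from_rotvec(rv/n); a=np.r_[r.inv().apply((p1-p)/(n-i))*10,rv/n/(np.pi/2)].round(3)
        print(list(map(float,a)),'rows>=',int(np.ceil(max(np.linalg.norm(a[:3])*100/41.7,np.linalg.norm(a[3:])*90/7.16))))
        p=p+r.apply(a[:3]*.1); r=r*R.from_rotvec(a[3:]*np.pi/2)
    return p,r
def arc(a,phi,rc=.095):
    u=np.array([-np.cos(a),np.sin(a)]);n=np.array([np.sin(a),np.cos(a)])
    q=np.array([-.018,.024])+rc*u-.0025*n
    q=q-.017*np.array([np.sin(phi),-np.cos(phi)])+.008*np.array([-np.cos(phi),-np.sin(phi)])
    return w(q[0],0,q[1]),w(q[0]-.04*n[0],0,q[1]-.04*n[1])
E
python3 - <<'E'
from h import *
import mv
from fit import S
q=atz('top',[[317.4,239]],.066)[0]; d=mv.ST.T@(q-[S[0],S[1],0]); print('screw',d, 'X',d[0]+.018)
from scipy.optimize import brentq
print(brentq(lambda a:(d[0]+.018)*np.sin(a)+.042*np.cos(a)-.0025,1,2.5))
print(mv.tool(0).as_matrix().round(2),mv.tool(.82).as_matrix().round(2))
print('A');c=mv.plan([.30,.15,.2],mv.tool(0))
print('B');c=mv.plan(mv.w(-.23,0,.16),mv.tool(.4),c)
print('C');c=mv.plan(mv.w(-.205,0,.11),mv.tool(.82),c)
print('D');c=mv.plan(mv.arc(.917,.82)[1],mv.tool(.82),c); print(c[0])
E
```

```text
[ 0.539  -0.1877  0.3023] [-0.4 -0.7 -0.4 -0.7 -0.1 -0.  -0.1 -0.7 -0.7 -0.3 -1.6  0.6  0.3  0.2]
leg [0.91702869] [ 0.42488059 -0.42629931 -0.44569132  0.38763516]
[0.5552 0.1851 0.1611] [-0.8  0.3  0.2 -0.2 -0.7  0.9  0.4 -0.1 -0.7  4.   1.6  0.8]
screw [-0.00868206 -0.00078879  0.066     ] X 0.009317938600731934
1.7309723183137482
[[-0.95 -0.3   0.  ]
 [-0.3   0.95  0.  ]
 [-0.    0.   -1.  ]] [[-0.65 -0.3   0.7 ]
 [-0.2   0.95  0.22]
 [-0.73  0.   -0.68]]
A
[-0.601, -0.791, 0.057, 0.0, 0.0, -0.097] rows>= 3
[-0.474, -0.873, 0.058, 0.0, 0.0, -0.097] rows>= 3
[-0.336, -0.935, 0.057, 0.0, 0.0, -0.097] rows>= 3
[-0.19, -0.974, 0.058, 0.0, 0.0, -0.097] rows>= 3
B
[0.258, -0.983, 0.1, 0.0, -0.064, 0.0] rows>= 3
[0.266, -0.984, 0.074, 0.0, -0.064, 0.0] rows>= 3
[0.272, -0.983, 0.046, 0.0, -0.064, 0.0] rows>= 3
[0.276, -0.984, 0.019, 0.0, -0.064, 0.0] rows>= 3
C
[-0.034, -0.0, 0.558, 0.001, -0.266, 0.001] rows>= 4
D
[-0.305, 0.0, 0.777, -0.0, -0.0, -0.0] rows>= 3
[ 0.41736677 -0.22566023  0.07928541]
```

Emit:
servo_tool([
  [-0.6,-0.79,0.06,0,0,-0.1,0],
  [-0.6,-0.79,0.06,0,0,-0.1,0],
  [-0.6,-0.79,0.06,0,0,-0.1,0],
  [-0.6,-0.79,0.06,0,0,-0.1,0],
  [-0.6,-0.79,0.06,0,0,-0.1,0],
])

```text
time: 1.22
tool_pos: [0.1993, 0.431, 0.2169]
ee_rot: [3.14, 0.0, 2.991]
wrist_force: [-0.5, 0.8, -0.1]
width: 0.0642
finger_force: 0.0
```

Emit:
servo_tool([
  [-0.47,-0.87,0.06,0,0,-0.1,0],
  [-0.47,-0.87,0.06,0,0,-0.1,0],
  [-0.47,-0.87,0.06,0,0,-0.1,0],
  [-0.47,-0.87,0.06,0,0,-0.1,0],
])

```text
time: 1.55
tool_pos: [0.2333, 0.3368, 0.2107]
ee_rot: [-3.141, 0.001, -3.136]
wrist_force: [-0.7, 1.6, -0.7]
width: 0.0376
finger_force: 0.0
```

Emit:
servo_tool([
  [-0.34,-0.94,0.06,0,0,-0.1,0],
  [-0.34,-0.94,0.06,0,0,-0.1,0],
  [-0.34,-0.94,0.06,0,0,-0.1,0],
  [-0.34,-0.94,0.06,0,0,-0.1,0],
])

```text
time: 1.88
tool_pos: [0.2685, 0.2432, 0.2047]
ee_rot: [-3.141, 0.001, -2.98]
wrist_force: [-0.2, 1.0, -0.6]
width: 0.0112
finger_force: 0.0
```

Emit:
servo_tool([
  [-0.19,-0.97,0.06,0,0,-0.1,0],
  [-0.19,-0.97,0.06,0,0,-0.1,0],
  [-0.19,-0.97,0.06,0,0,-0.1,0],
  [-0.19,-0.97,0.06,0,0,-0.1,0],
  [-0.19,-0.97,0.06,0,0,-0.1,0],
])

```text
time: 2.3
tool_pos: [0.3028, 0.1528, 0.1988]
ee_rot: [3.14, 0.001, -2.821]
wrist_force: [0.6, 0.2, 0.3]
width: 0.0007
finger_force: 0.0
```

Run:
```python
import mv
mv.rec([-.6,-.79,.06,0,0,-.1],[-.47,-.87,.06,0,0,-.1],[-.34,-.94,.06,0,0,-.1],[-.19,-.97,.06,0,0,-.1])
print(mv.load()[0])
c=mv.plan(mv.w(-.23,0,.16),mv.tool(.4))
print('C');c=mv.plan(mv.w(-.205,0,.11),mv.tool(.82),c)
```

```text
[0.3026     0.15136721 0.199     ]
[0.283, -0.98, 0.097, 0.001, -0.064, 0.003] rows>= 3
[0.287, -0.981, 0.071, 0.001, -0.064, 0.003] rows>= 3
[0.288, -0.982, 0.043, 0.001, -0.064, 0.003] rows>= 3
[0.287, -0.983, 0.015, 0.001, -0.064, 0.003] rows>= 3
C
[-0.034, 0.001, 0.558, -0.001, -0.266, 0.001] rows>= 4
```

Emit:
servo_tool([
  [0.28,-0.98,0.1,0,-0.06,0,0],
  [0.28,-0.98,0.1,0,-0.06,0,0],
  [0.28,-0.98,0.1,0,-0.06,0,0],
  [0.28,-0.98,0.1,0,-0.06,0,0],
])

```text
time: 2.63
tool_pos: [0.3069, 0.0494, 0.1884]
ee_rot: [3.141, 0.095, -2.822]
wrist_force: [-0.1, 0.8, 0.3]
width: 0.0007
finger_force: 0.0
```

Emit:
servo_tool([
  [0.29,-0.98,0.07,0,-0.06,0,0],
  [0.29,-0.98,0.07,0,-0.06,0,0],
  [0.29,-0.98,0.07,0,-0.06,0,0],
  [0.29,-0.98,0.07,0,-0.06,0,0],
])

```text
time: 2.97
tool_pos: [0.3115, -0.0546, 0.1788]
ee_rot: [-3.141, 0.188, -2.826]
wrist_force: [-0.4, 0.9, -0.6]
width: 0.0007
finger_force: 0.0
```

Emit:
servo_tool([
  [0.29,-0.98,0.04,0,-0.06,0,0],
  [0.29,-0.98,0.04,0,-0.06,0,0],
  [0.29,-0.98,0.04,0,-0.06,0,0],
  [0.29,-0.98,0.04,0,-0.06,0,0],
])

```text
time: 3.3
tool_pos: [0.3391, -0.1245, 0.1744]
ee_rot: [-3.131, 0.256, -2.85]
wrist_force: [0.6, -0.3, 0.8]
width: 0.0004
finger_force: 0.0
```

Emit:
servo_tool([
  [0.29,-0.98,0.02,0,-0.06,0,0],
  [0.29,-0.98,0.02,0,-0.06,0,0],
  [0.29,-0.98,0.02,0,-0.06,0,0],
  [0.29,-0.98,0.02,0,-0.06,0,0],
  [0.29,-0.98,0.02,0,-0.06,0,0],
])

```text
time: 3.72
tool_pos: [0.3862, -0.1611, 0.18]
ee_rot: [-3.119, 0.316, -2.887]
wrist_force: [-0.2, 0.7, 0.8]
width: 0.0002
finger_force: 0.0
```

Run:
```python
import mv
mv.rec([.28,-.98,.1,0,-.06,0],[.29,-.98,.07,0,-.06,0],[.29,-.98,.04,0,-.06,0],[.29,-.98,.02,0,-.06,0])
from h import robot
o=robot.get_obs();print(mv.load()[0],o['tool_pos'],o['joint_positions'].round(2),o['ee_rot'],mv.load()[1].as_euler('xyz'),o['wrist_force'])
c=mv.plan(mv.w(-.205,0,.11),mv.tool(.82))
print('D');c=mv.plan(mv.arc(.917,.82)[1],mv.tool(.82),c)
```

```text
[ 0.32142687 -0.25567561  0.15992739] [ 0.38622381 -0.16112663  0.1799862 ] [-0.73 -0.4   1.91  0.25  1.44 -2.56] [-3.11866342  0.31604013 -2.88726604] [ 3.14159265  0.37699112 -2.81886678] [-0.19463203  0.70056792  0.75342729]
[-0.03, -0.004, 0.549, 0.007, -0.282, 0.011] rows>= 4
D
[-0.305, 0.0, 0.776, 0.0, -0.0, -0.0] rows>= 2
```

Emit:
servo_tool([
  [0.3,0,-0.1,0,0,0.9,0],
  [0.3,0,-0.1,0,0,0.9,0],
  [0.3,0,-0.1,0,0,0.9,0],
  [0.3,0,-0.1,0,0,0.9,0],
  [0.3,0,-0.1,0,0,0.9,0],
  [0.3,0,-0.1,0,0,0.9,0],
  [0.3,0,-0.1,0,0,0.9,0],
  [0.3,0,-0.1,0,0,0.9,0],
  [0.3,0,-0.1,0,0,0.9,0],
  [0.3,0,-0.1,0,0,0.9,0],
  [0.3,0,-0.1,0,0,0.9,0],
  [0.3,0,-0.1,0,0,0.9,0],
])

```text
time: 4.72
tool_pos: [0.3546, -0.1689, 0.1802]
ee_rot: [2.832, 0.07, 1.962]
wrist_force: [-0.2, 0.6, 0.1]
width: 0.0003
finger_force: 0.0
```

```bash
cat >> mv.py <<'E'
def sync():
    from bench import robot
    o=robot.get_obs(); json.dump(dict(p=list(o['tool_pos']),q=list(R.from_euler('xyz',o['ee_rot']).as_quat())),open('c.json','w')); return o
def tool2(phi,yaw=S[2]): return tool(phi,yaw)*R.from_euler('z',np.pi)
E
python3 - <<'E'
import mv
o=mv.sync(); print(o['tool_pos'],o['ee_rot'],o['joint_positions'].round(2))
c=mv.plan(mv.w(-.22,0,.17),mv.tool2(.4))
c=mv.plan(mv.w(-.205,0,.11),mv.tool2(.82),c)
print('D');c=mv.plan(mv.arc(.917,.82)[1],mv.tool2(.82),c)
E
```

```text
[ 0.35461123 -0.16892906  0.1801689 ] [2.83190307 0.06952099 1.96166755] [-0.82 -0.46  1.94  0.27  1.48 -1.22]
[-0.336, -0.288, -0.014, -0.013, 0.031, 0.534] rows>= 7
[-0.439, 0.057, -0.037, -0.013, 0.031, 0.534] rows>= 7
[-0.095, 0.001, 0.611, -0.001, 0.268, -0.001] rows>= 4
D
[0.305, -0.001, 0.777, 0.0, -0.0, 0.0] rows>= 3
```

```bash
cat > kin.py <<'E'
import numpy as np
from scipy.spatial.transform import Rotation as R
from scipy.optimize import least_squares as ls
E=R.from_euler
z=np.array([0,0,1.]);x=np.array([1.,0,0])
def fk(q,k):
    h,l1,l2,L,e,d=k; A=E('z',q[0]);B=A*E('y',q[1]);C=B*E('y',q[2]);D=C*E('z',q[3])*E('y',q[4])
    return h*z+A.apply(d*x)+B.apply(l1*z)+C.apply(l2*z+e*x)+D.apply(L*z), D*E('z',q[5])
data=[([1.1619,.0879,1.3722,0,1.6836,-.103],[.16538,.52401,.22133]),([-.73,-.4,1.91,.25,1.44,-2.56],[.38622,-.16113,.17999]),([-.82,-.46,1.94,.27,1.48,-1.22],[.35461,-.16893,.18017])]
K=ls(lambda k:np.concatenate([fk(q,k)[0]-p for q,p in data]+[.01*(k-[.3,.4,.4,.3,0,0])]),[.3,.4,.4,.3,0,0]).x
lo=np.array([-3.1,-.76,.27,-1.08,.17,-2.57]);hi=np.array([3.1,2.03,2.55,4.22,2.65,2.57])
def ik(p,r,q0):
    f=lambda q:np.r_[(fk(q,K)[0]-p)*5,(fk(q,K)[1].inv()*r*OFF).as_rotvec()]
    return ls(f,np.clip(q0,lo+.01,hi-.01),bounds=(lo,hi))
OFF=R.identity()
if __name__=='__main__':
    print(K.round(3))
    for q,p in data: print((fk(q,K)[0]-p).round(4),fk(q,K)[1].as_euler('xyz').round(3))
E
python3 kin.py
```

```text
[ 0.326  0.526  0.537  0.55   0.142 -0.047]
[ 0.0521 -0.0221 -0.0026] [ 3.141e+00 -2.000e-03 -1.877e+00]
[-0.0012 -0.0025 -0.0011] [-2.828 -0.02  -1.324]
[0.0007 0.0023 0.0038] [-3.062  0.316 -2.729]
```

Emit:
servo_tool([
  [-0.34,-0.29,0,0,0,0.53,0],
  [-0.34,-0.29,0,0,0,0.53,0],
  [-0.34,-0.29,0,0,0,0.53,0],
  [-0.34,-0.29,0,0,0,0.53,0],
  [-0.34,-0.29,0,0,0,0.53,0],
  [-0.34,-0.29,0,0,0,0.53,0],
  [-0.34,-0.29,0,0,0,0.53,0],
])

```text
time: 5.3
tool_pos: [0.3425, -0.2115, 0.1738]
ee_rot: [2.879, -0.179, 1.163]
wrist_force: [-0.8, -0.1, -0.2]
width: 0.0008
finger_force: 0.0
```

```bash
cat > kin.py <<'E'
import numpy as np
from scipy.spatial.transform import Rotation as R
from scipy.optimize import least_squares as ls
E=R.from_euler
def fk(q,k):
    d,s,h,l1,e,l2,g,s2,L,c=k; A=E('z',q[0]);B=A*E('y',q[1]);C=B*E('y',q[2]);D=C*E('z',SG*q[3])*E('y',q[4])
    return A.apply([d,s,h])+B.apply([0,0,l1])+C.apply([e,0,l2])+D.apply([g,s2,L]), D*E('z',q[5]+c)
from bench import robot
def obs(): o=robot.get_obs(); return (list(o['joint_positions']),list(o['tool_pos']),list(o['ee_rot']))
data=[([1.16191,.0879419,1.37221,0,1.683625,-.103069],[.16538,.52401,.22133],[-3.13941,-.0002,2.83577]),([-.73,-.4,1.91,.25,1.44,-2.56],[.38622,-.16113,.17999],[-3.11866,.31604,-2.88727]),([-.82,-.46,1.94,.27,1.48,-1.22],[.35461,-.16893,.18017],[2.83190307,0.06952099,1.96166755])]
k0=np.array([0,.05,.3,.4,0,.4,0,0,.35,-1.57])
def res(k): 
    o=[]
    for q,p,r in data:
        a,b=fk(q,k); o+=[*(a-p)*3,*(b.inv()*E('xyz',r)).as_rotvec()]
    return np.r_[o,.002*(k-k0)]
def fit():
    global SG,K
    best=None
    for s in(1,-1):
        for c in(-1.57,1.57,0,3.14):
            SG=s; kk=k0.copy();kk[9]=c; f=ls(res,kk)
            if best is None or f.cost<best[0]: best=(f.cost,s,f.x)
    SG,K=best[1],best[2]; return best
lo=np.array([-3.1,-.76,.27,-1.08,.17,-2.57]);hi=np.array([3.1,2.03,2.55,4.22,2.65,2.57])
def ik(p,r,q0):
    f=lambda q:np.r_[(fk(q,K)[0]-p)*5,(fk(q,K)[1].inv()*r).as_rotvec()]
    return ls(f,np.clip(q0,lo+.01,hi-.01),bounds=(lo,hi))
data.append(obs())
E
python3 - <<'E'
import kin,mv,numpy as np
b=kin.fit();print(b[0],b[1],b[2].round(3),kin.res(kin.K)[:24].reshape(4,6).round(3))
o=mv.sync();q=o['joint_positions'];print(q.round(2))
for a in(.917,1.3,1.8):
  for phi in(.6,.7,.82):
    for yw in(.3,0,-.3):
      s=kin.ik(mv.arc(a,phi)[a<1],mv.tool2(phi,yw),q); print(a,phi,yw,s.x.round(2),s.cost.round(5))
E
```

```text
9.125899441128994e-05 1 [ 0.108  0.089  0.094  0.453  0.036  0.38  -0.018 -0.033  0.33   1.57 ] [[ 0.001 -0.    -0.     0.    -0.     0.   ]
 [-0.003  0.004 -0.001  0.002 -0.002 -0.   ]
 [ 0.002  0.001  0.     0.007  0.006 -0.001]
 [ 0.001 -0.004  0.     0.     0.     0.   ]]
[-0.93 -0.4   1.92  0.28  1.48 -0.51]
0.917 0.6 0.3 [-1.02 -0.22  2.14  0.64  1.15  0.  ] 0.0
0.917 0.6 0 [-0.94 -0.34  2.22  0.59  0.96  0.36] 0.0
0.917 0.6 -0.3 [-0.8  -0.41  2.29  0.4   0.76  0.85] 0.0
0.917 0.7 0.3 [-1.1  -0.22  2.19  0.76  1.16 -0.14] 0.0
0.917 0.7 0 [-1.02 -0.37  2.29  0.74  0.95  0.19] 0.0
0.917 0.7 -0.3 [-0.85 -0.46  2.36  0.55  0.7   0.69] 0.0
0.917 0.82 0.3 [-1.19 -0.2   2.25  0.9   1.2  -0.31] 0.0
0.917 0.82 0 [-1.12 -0.38  2.36  0.92  0.97 -0.03] 0.0
0.917 0.82 -0.3 [-0.92 -0.51  2.44  0.79  0.65  0.44] 0.0
1.3 0.6 0.3 [-0.86 -0.19  2.    0.61  1.14  0.21] 0.0
1.3 0.6 0 [-0.77 -0.29  2.09  0.5   0.95  0.59] 0.0
1.3 0.6 -0.3 [-0.63 -0.33  2.15  0.26  0.77  1.11] 0.0
1.3 0.7 0.3 [-0.93 -0.21  2.06  0.73  1.13  0.07] 0.0
1.3 0.7 0 [-0.83 -0.32  2.16  0.65  0.9   0.44] 0.0
1.3 0.7 -0.3 [-0.65 -0.38  2.23  0.37  0.66  1.  ] 0.0
1.3 0.82 0.3 [-1.01 -0.21  2.13  0.89  1.14 -0.1 ] 0.0
1.3 0.82 0 [-0.91 -0.35  2.24  0.85  0.87  0.23] 0.0
1.3 0.82 -0.3 [-0.69 -0.43  2.32  0.57  0.54  0.8 ] 0.0
1.8 0.6 0.3 [-0.75 -0.13  1.95  0.59  1.08  0.29] 0.0
1.8 0.6 0 [-0.66 -0.21  2.03  0.47  0.88  0.69] 0.0
1.8 0.6 -0.3 [-0.52 -0.24  2.09  0.19  0.72  1.24] 0.0
1.8 0.7 0.3 [-0.82 -0.15  2.01  0.73  1.05  0.15] 0.0
1.8 0.7 0 [-0.71 -0.25  2.11  0.61  0.81  0.54] 0.0
1.8 0.7 -0.3 [-0.54 -0.28  2.17  0.28  0.58  1.15] 0.0
1.8 0.82 0.3 [-0.89 -0.15  2.09  0.9   1.05 -0.03] 0.0
1.8 0.82 0 [-0.77 -0.28  2.19  0.83  0.76  0.31] 0.0
1.8 0.82 -0.3 [-0.56 -0.32  2.27  0.46  0.43  0.97] 0.0
```

Run:
```python
import kin,mv
kin.fit();q=kin.obs()[0]
for x,z,ph in((-.2,.15,.6),(-.19,.11,.82)):
    s=kin.ik(mv.w(x,0,z),mv.tool2(ph),q);print(s.x.round(2),s.cost)
c=mv.plan(mv.w(-.2,0,.15),mv.tool2(.6))
c=mv.plan(mv.w(-.19,0,.11),mv.tool2(.82),c)
print('D');c=mv.plan(mv.arc(.917,.82)[1],mv.tool2(.82),c)
```

```text
[-1.24 -0.35  2.03  0.6   1.46 -0.04] 1.2981057666949726e-23
[-1.38 -0.28  2.21  0.83  1.41 -0.34] 2.8079036412169034e-21
[-0.343, 0.14, 0.224, -0.053, 0.181, 0.536] rows>= 8
[-0.143, 0.0, 0.386, -0.0, 0.14, 0.0] rows>= 2
D
[0.203, 0.001, 0.667, -0.0, 0.0, 0.0] rows>= 2
```

Emit:
servo_tool([
  [-0.34,0.14,0.22,-0.05,0.18,0.54,0],
  [-0.34,0.14,0.22,-0.05,0.18,0.54,0],
  [-0.34,0.14,0.22,-0.05,0.18,0.54,0],
  [-0.34,0.14,0.22,-0.05,0.18,0.54,0],
  [-0.34,0.14,0.22,-0.05,0.18,0.54,0],
  [-0.34,0.14,0.22,-0.05,0.18,0.54,0],
  [-0.34,0.14,0.22,-0.05,0.18,0.54,0],
  [-0.34,0.14,0.22,-0.05,0.18,0.54,0],
  [-0.34,0.14,0.22,-0.05,0.18,0.54,0],
])

```text
time: 6.05
tool_pos: [0.3478, -0.2475, 0.15]
ee_rot: [-3.137, -0.595, 0.302]
wrist_force: [-0.1, -0.2, 0.1]
width: 0.0007
finger_force: 0.0
```

Emit:
servo_tool([
  [-0.14,0,0.39,0,0.14,0,0],
  [-0.14,0,0.39,0,0.14,0,0],
  [-0.14,0,0.39,0,0.14,0,0],
  [-0.14,0,0.39,0,0.14,0,0],
  [-0.14,0,0.39,0,0.14,0,0],
])

```text
time: 6.47
tool_pos: [0.3583, -0.2465, 0.1121]
ee_rot: [3.141, -0.814, 0.304]
wrist_force: [1.0, 0.6, 0.5]
width: 0.0005
finger_force: 0.0
```

Run:
```python
import mv
mv.rec([-.34,.14,.22,-.05,.18,.54],[-.14,0,.39,0,.14,0])
from h import *
o=robot.get_obs();print(mv.load()[0],o['tool_pos'],o['ee_rot'],mv.load()[1].as_euler('xyz'),o['wrist_force'])
p=mv.arc(.917,.82)[1]
c=mv.plan(p,mv.tool2(.82))
s=snap('scene','s1.png'); t=snap('top','t1.png')
cv2.imwrite('pics/m1.png',np.hstack([cv2.resize(s[190:310,130:290,::-1],(400,300),interpolation=2),cv2.resize(t[195:315,260:420,::-1],(400,300),interpolation=2)]))
```

```text
[ 0.35788912 -0.24372495  0.1102771 ] [ 0.35825435 -0.24654903  0.11205387] [ 3.14054518 -0.81400113  0.30439649] [-3.13280416 -0.8162588   0.29264513] [1.02233175 0.59954311 0.51274861]
[0.2, 0.004, 0.665, -0.001, 0.002, -0.004] rows>= 2
```

View pics/m1.png

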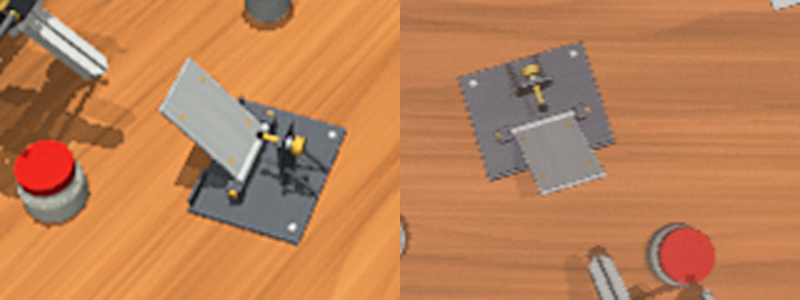

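The picture shows the closed fingers approaching in line with the leg, clear of the jar. I'm moving to the pre-contact pose.

Emit:
servo_tool([
  [0.1,0.02,0.33,0,0,0,0],
  [0.2,0.03,0.66,0,0,0,0],
  [0.2,0.03,0.66,0,0,0,0],
  [0.2,0.03,0.66,0,0,0,0],
])

```text
time: 6.9
tool_pos: [0.4187, -0.2285, 0.0804]
ee_rot: [-3.139, -0.815, 0.306]
wrist_force: [-0.8, -0.2, -0.2]
width: 0.0005
finger_force: 0.0
```

```bash
cat > ar.py <<'E'
import mv,numpy as np,sys
o=mv.sync();p,r=mv.load();print(o['tool_pos'],o['ee_rot'],o['wrist_force'],'off',mv.ST.T@(p-mv.arc(.917,.82)[1]))
for a in np.arange(*map(float,sys.argv[1:4])):
    print(a.round(3),(r.inv().apply(mv.arc(a,.82)[0]-p)*10).round(3))
E
python3 ar.py .8 2.1 .05
```

```text
[ 0.41870977 -0.2285008   0.0803625 ] [-3.13922266 -0.81516731  0.30598191] [-0.75938809 -0.17779447 -0.2423292 ] off [ 0.00041967 -0.00313825  0.00105343]
0.8 [ 0.274 -0.03   0.06 ]
0.85 [ 0.321 -0.03   0.062]
0.9 [ 0.368 -0.03   0.067]
0.95 [ 0.415 -0.03   0.073]
1.0 [ 0.462 -0.03   0.082]
1.05 [ 0.508 -0.03   0.094]
1.1 [ 0.554 -0.029  0.108]
1.15 [ 0.598 -0.029  0.124]
1.2 [ 0.642 -0.029  0.142]
1.25 [ 0.685 -0.029  0.162]
1.3 [ 0.727 -0.029  0.185]
1.35 [ 0.768 -0.028  0.209]
1.4 [ 0.807 -0.028  0.236]
1.45 [ 0.845 -0.028  0.264]
1.5 [ 0.882 -0.028  0.295]
1.55 [ 0.917 -0.027  0.327]
1.6 [ 0.95  -0.027  0.361]
1.65 [ 0.982 -0.027  0.396]
1.7 [ 1.011 -0.027  0.433]
1.75 [ 1.039 -0.026  0.472]
1.8 [ 1.065 -0.026  0.511]
1.85 [ 1.089 -0.026  0.552]
1.9 [ 1.111 -0.026  0.595]
1.95 [ 1.131 -0.025  0.638]
2.0 [ 1.148 -0.025  0.682]
2.05 [ 1.163 -0.025  0.727]
```

Emit:
servo_tool([
  [0.14,-0.03,0.03,0,0,0,0],
  [0.27,-0.03,0.06,0,0,0,0],
  [0.32,-0.03,0.06,0,0,0,0],
  [0.345,-0.03,0.065,0,0,0,0],
  [0.37,-0.03,0.067,0,0,0,0],
  [0.39,-0.03,0.07,0,0,0,0],
  [0.415,-0.03,0.073,0,0,0,0],
  [0.44,-0.03,0.078,0,0,0,0],
  [0.462,-0.03,0.082,0,0,0,0],
  [0.485,-0.03,0.088,0,0,0,0],
  [0.508,-0.03,0.094,0,0,0,0],
])

```text
time: 7.82
tool_pos: [0.4552, -0.2156, 0.1095]
ee_rot: [-3.138, -0.813, 0.298]
wrist_force: [-4.8, -2.1, -0.2]
width: 0.0003
finger_force: 2.1
```

Run:
```python
import mv
mv.rec([.508,-.03,.094,0,0,0])
from bench import robot
import numpy as np
o=robot.get_obs();p,r=mv.load();print(r.inv().apply(o['tool_pos']-p)*1000,r.inv().apply(o['wrist_force']))
for a in np.arange(1.05,2.06,.05): print(a.round(2),(r.inv().apply(mv.arc(a,.82)[0]-p)*10).round(3))
```

```text
[-3.03858223  1.72349849 -1.23713771] [-3.72101957  0.5635008  -3.72344798]
1.05 [ 0.  0. -0.]
1.1 [0.046 0.001 0.014]
1.15 [0.09  0.001 0.03 ]
1.2 [0.134 0.001 0.048]
1.25 [0.177 0.001 0.068]
1.3 [0.219 0.001 0.091]
1.35 [0.26  0.002 0.115]
1.4 [0.299 0.002 0.142]
1.45 [0.337 0.002 0.17 ]
1.5 [0.374 0.002 0.201]
1.55 [0.409 0.003 0.233]
1.6 [0.442 0.003 0.267]
1.65 [0.474 0.003 0.302]
1.7 [0.503 0.003 0.339]
1.75 [0.531 0.004 0.378]
1.8 [0.557 0.004 0.417]
1.85 [0.581 0.004 0.458]
1.9 [0.603 0.004 0.501]
1.95 [0.623 0.005 0.544]
2.0 [0.64  0.005 0.588]
2.05 [0.655 0.005 0.633]
```

Emit:
servo_tool([
  [0.046,0,0.014,0,0,0,0],
  [0.09,0,0.03,0,0,0,0],
  [0.134,0,0.048,0,0,0,0],
  [0.177,0,0.068,0,0,0,0],
  [0.219,0,0.091,0,0,0,0],
  [0.26,0,0.115,0,0,0,0],
  [0.299,0,0.142,0,0,0,0],
  [0.337,0,0.17,0,0,0,0],
  [0.374,0,0.2,0,0,0,0],
  [0.392,0,0.217,0,0,0,0],
  [0.392,0,0.217,0,0,0,0],
])

```text
time: 8.73
tool_pos: [0.4977, -0.2016, 0.1241]
ee_rot: [-3.137, -0.816, 0.3]
wrist_force: [-1.2, -1.0, 0.8]
width: 0.0004
finger_force: 0.7
```

```bash
cat > nx.py <<'E'
import mv,sys
from h import *
mv.rec(eval(sys.argv[1])+[0,0,0])
a0,a1,st=map(float,sys.argv[2:5])
o=robot.get_obs();p,r=mv.load();print(o['time'],(r.inv().apply(o['tool_pos']-p)*1000).round(1),(mv.ST.T@o['wrist_force']).round(1),mv.ST.T@o['tool_pos']-mv.ST.T@mv.w(0,0,0))
for a in np.arange(a0,a1,st): print(a.round(3),(r.inv().apply(mv.arc(a,.82)[0]-p)*10).round(3))
E
python3 nx.py [.392,0,.217] 1.525 1.9 .025
python3 - <<'E'
from h import *
s=snap('scene','s2.png'); t=snap('top','t2.png')
cv2.imwrite('pics/m2.png',np.hstack([cv2.resize(s[190:290,160:293,::-1],(400,300),interpolation=2),cv2.resize(t[200:275,280:380,::-1],(400,300),interpolation=2)]))
E
```

```text
8.7333 [-1.   1.2 -0.3] [-1.4 -0.6  0.8] [-0.04354369 -0.00093251  0.12406124]
1.525 [-0.001  0.002 -0.001]
1.55 [0.017 0.003 0.016]
1.575 [0.033 0.003 0.032]
1.6 [0.05  0.003 0.05 ]
1.625 [0.066 0.003 0.067]
1.65 [0.082 0.003 0.085]
1.675 [0.097 0.003 0.103]
1.7 [0.111 0.003 0.122]
1.725 [0.126 0.003 0.141]
1.75 [0.139 0.004 0.161]
1.775 [0.152 0.004 0.18 ]
1.8 [0.165 0.004 0.2  ]
1.825 [0.177 0.004 0.221]
1.85 [0.189 0.004 0.241]
1.875 [0.2   0.004 0.262]
```

View pics/m2.png

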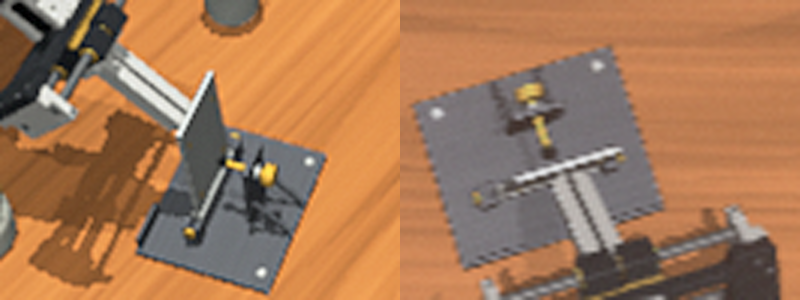

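Leg is nearly upright with the fingers square on its front, and there's still a gap to the screw tip. I'll go on in small steps.

Emit:
servo_tool([
  [0.017,0,0.016,0,0,0,0],
  [0.033,0,0.032,0,0,0,0],
  [0.05,0,0.05,0,0,0,0],
  [0.066,0,0.067,0,0,0,0],
  [0.082,0,0.085,0,0,0,0],
])

```text
time: 9.25
tool_pos: [0.5083, -0.1977, 0.1236]
ee_rot: [-3.135, -0.815, 0.298]
wrist_force: [-3.6, -0.1, 1.1]
width: 0.0003
finger_force: 1.7
```

Emit:
servo_tool([
  [0.007,0,0.009,0,0,0,0],
  [0.015,0,0.018,0,0,0,0],
])

```text
time: 9.42
tool_pos: [0.5105, -0.1971, 0.1235]
ee_rot: [-3.135, -0.815, 0.299]
wrist_force: [-4.4, 0.6, 1.6]
width: 0.0004
finger_force: 1.7
```

Emit:
servo_tool([
  [0.007,0,0.009,0,0,0,0],
  [0.014,0,0.019,0,0,0,0],
])

```text
time: 9.58
tool_pos: [0.5128, -0.1965, 0.1233]
ee_rot: [-3.135, -0.816, 0.299]
wrist_force: [-3.4, 1.6, 1.5]
width: 0.0007
finger_force: 1.6
```

Emit:
servo_tool([
  [0.007,0,0.01,0,0,0,0],
  [0.014,0,0.019,0,0,0,0],
])

```text
time: 9.75
tool_pos: [0.5149, -0.1958, 0.123]
ee_rot: [-3.136, -0.815, 0.299]
wrist_force: [-5.4, 1.3, 2.3]
width: 0.0005
finger_force: 2.6
```

Emit:
servo_tool([
  [0.007,0,0.01,0,0,0,0],
  [0.013,0,0.02,0,0,0,0],
])

```text
time: 9.92
tool_pos: [0.5167, -0.1952, 0.1227]
ee_rot: [-3.136, -0.814, 0.3]
wrist_force: [-16.6, -0.3, 8.2]
width: 0.0004
finger_force: 7.8
```

Emit:
servo_tool([
  [-0.007,0,-0.01,0,0,0,0],
  [-0.007,0,-0.01,0,0,0,0],
  [-0.007,0,-0.01,0,0,0,0],
])

```text
time: 10.17
tool_pos: [0.516, -0.1957, 0.1228]
ee_rot: [-3.136, -0.815, 0.299]
wrist_force: [-4.9, 0.9, 2.7]
width: 0.0006
finger_force: 2.2
```

Emit:
servo_tool([
  [0.001,0,0.002,0,0,0,0],
  [0.003,0,0.004,0,0,0,0],
  [0.003,0,0.005,0,0,0,0],
  [0.003,0,0.005,0,0,0,0],
  [0.003,0,0.005,0,0,0,0],
  [0.003,0,0.005,0,0,0,0],
])

```text
time: 10.67
tool_pos: [0.5163, -0.1956, 0.1227]
ee_rot: [-3.136, -0.815, 0.299]
wrist_force: [-8.3, 0.9, 4.0]
width: 0.0003
finger_force: 4.2
```

```bash
cat > tb.py <<'E'
import mv,kin,numpy as np
from mv import R,w
M=R.from_matrix(np.array([[0,1,0],[1,0,0],[0,0,-1.]]))
def G(yaw,th=0): return R.from_euler('z',yaw)*R.from_euler('y',th)*M
E
python3 - <<'E'
from tb import *
from scipy.optimize import brentq
o=mv.sync();p=o['tool_pos'];b=kin.fit();print(b[0],kin.K.round(3));q=o['joint_positions'];print(q.round(2))
ps=mv.ST.T@(p-mv.w(0,0,0));print(ps)
a=brentq(lambda a:(mv.ST.T@(mv.arc(a,.82)[0]-mv.w(0,0,0)))[0]-ps[0],1.3,2.2);print('leg a',a,mv.ST.T@(mv.arc(a,.82)[0]-mv.w(0,0,0)))
for P,r in((w(-.16,0,.16),mv.tool2(.6)),([.42,-.1,.29],mv.tool2(0,.7)),([.555,.185,.29],G(.161)),([.555,.185,.204],G(.161)),([.555,.185,.37],G(.161)),(w(0,0,.37),G(.302)),(w(-.0,0,.37),G(.302,.3)),(w(.005,0,.19),G(.302,.3))):
    s=kin.ik(P,r,q);print(s.x.round(2),s.cost);q=s.x
c=mv.plan(w(-.12,0,.17),mv.tool2(.7))
c=mv.plan([.40,-.1,.25],mv.tool2(0,.7),c)
c=mv.plan([.545,.180,.29],G(.161),c)
E
```

```text
9.676088389912048e-05 [ 0.056  0.113  0.13   0.449  0.069  0.396 -0.052 -0.057  0.33   1.57 ]
[-0.9  -0.13  2.01  0.87  1.1   0.02]
[-0.02405503 -0.00077787  0.12273172]
leg a 1.7219365613745883 [-2.40550296e-02  2.83180100e-18  1.24042011e-01]
[-1.12 -0.32  1.96  0.6   1.44  0.08] 8.646444429733267e-30
[-0.36 -0.17  1.45 -0.    1.86  0.51] 5.779215021320553e-29
[ 0.23  0.17  1.11 -0.    1.86  0.06] 2.4425094318622406e-26
[0.23 0.17 1.32 0.   1.65 0.06] 1.3370768638908385e-30
[ 0.23  0.22  0.85 -0.    2.08  0.06] 4.4202660420718024e-18
[-0.43  0.18  0.89 -0.    2.07 -0.74] 2.395112386449578e-25
[-0.32  0.4   0.63 -0.24  2.34 -0.77] 6.855241710899422e-29
[-0.32  0.34  1.17 -0.18  1.87 -0.66] 1.1037125730137116e-19
[-0.157, -0.005, -0.511, -0.001, -0.037, -0.001] rows>= 2
[-0.187, -0.005, -0.501, -0.001, -0.037, -0.001] rows>= 2
[0.31, -0.625, -0.263, 0.044, -0.219, -0.121] rows>= 4
[0.322, -0.585, -0.332, 0.044, -0.219, -0.121] rows>= 4
[0.971, -0.403, -0.133, 0.0, -0.0, -0.219] rows>= 3
[1.05, -0.052, -0.133, 0.0, -0.0, -0.219] rows>= 3
[1.005, 0.306, -0.132, 0.0, -0.0, -0.219] rows>= 3
```

Emit:
servo_tool([
  [-0.08,0,-0.25,0,0,0,0],
  [-0.16,0,-0.51,0,-0.04,0,0],
  [-0.24,0,-0.76,0,-0.06,0,0],
  [-0.32,0,-0.98,0,-0.07,0,0],
  [-0.32,0,-0.98,0,-0.07,0,0],
])

```text
time: 11.08
tool_pos: [0.4276, -0.2266, 0.17]
ee_rot: [3.136, -0.707, 0.302]
wrist_force: [-0.2, -0.4, 0.5]
width: 0.0004
finger_force: 0.0
```

Emit:
servo_tool([
  [0.31,-0.62,-0.26,0.04,-0.22,-0.12,0],
  [0.31,-0.62,-0.26,0.04,-0.22,-0.12,0],
  [0.31,-0.62,-0.26,0.04,-0.22,-0.12,0],
  [0.31,-0.62,-0.26,0.04,-0.22,-0.12,0],
  [0.31,-0.62,-0.26,0.04,-0.22,-0.12,0],
])

```text
time: 11.5
tool_pos: [0.4175, -0.1614, 0.207]
ee_rot: [3.1, -0.357, 0.514]
wrist_force: [-0.2, 0.4, -0.3]
width: 0.0002
finger_force: 0.0
```

Emit:
servo_tool([
  [0.32,-0.59,-0.33,0.04,-0.22,-0.12,0],
  [0.32,-0.59,-0.33,0.04,-0.22,-0.12,0],
  [0.32,-0.59,-0.33,0.04,-0.22,-0.12,0],
  [0.32,-0.59,-0.33,0.04,-0.22,-0.12,0],
  [0.32,-0.59,-0.33,0.04,-0.22,-0.12,0],
  [0.32,-0.59,-0.33,0.04,-0.22,-0.12,0],
])

```text
time: 12.0
tool_pos: [0.4023, -0.1005, 0.2437]
ee_rot: [3.137, -0.004, 0.69]
wrist_force: [-1.2, 0.3, -0.5]
width: 0.0006
finger_force: 0.0
```

Run:
```python
from tb import *
o=mv.sync();print(o['tool_pos'],o['ee_rot'],o['joint_positions'].round(2))
c=mv.plan([.545,.182,.29],G(.161))
from h import *
snap('scene','s3.png'); snap('top','t3.png')
```

```text
[ 0.40231734 -0.10051373  0.24374964] [ 3.13669351 -0.00408408  0.69002601] [-0.38 -0.23  1.62  0.    1.74  0.5 ]
[0.967, -0.423, -0.152, 0.001, -0.0, -0.221] rows>= 3
[1.053, -0.069, -0.152, 0.001, -0.0, -0.221] rows>= 3
[1.014, 0.294, -0.152, 0.001, -0.0, -0.221] rows>= 3
```

Emit:
servo_tool([
  [0.97,-0.42,-0.15,0,0,-0.22,60],
  [0.97,-0.42,-0.15,0,0,-0.22,60],
  [0.97,-0.42,-0.15,0,0,-0.22,60],
  [0.97,-0.42,-0.15,0,0,-0.22,60],
  [0.97,-0.42,-0.15,0,0,-0.22,60],
])

```text
time: 12.52
tool_pos: [0.4504, -0.0066, 0.261]
ee_rot: [3.132, -0.001, 1.036]
wrist_force: [-0.2, -0.4, 0.4]
width: 0.0306
finger_force: 0.0
```

Emit:
servo_tool([
  [1.0,-0.07,-0.15,0,0,-0.22,60],
  [1.0,-0.07,-0.15,0,0,-0.22,60],
  [1.0,-0.07,-0.15,0,0,-0.22,60],
  [1.0,-0.07,-0.15,0,0,-0.22,60],
  [1.0,-0.07,-0.15,0,0,-0.22,60],
])

```text
time: 12.93
tool_pos: [0.4951, 0.0821, 0.2759]
ee_rot: [3.133, 0.004, 1.379]
wrist_force: [-0.4, 0.5, 0.9]
width: 0.0598
finger_force: 0.0
```

Emit:
servo_tool([
  [1.0,0.29,-0.15,0,0,-0.22,60],
  [1.0,0.29,-0.15,0,0,-0.22,60],
  [1.0,0.29,-0.15,0,0,-0.22,60],
  [1.0,0.29,-0.15,0,0,-0.22,60],
  [1.0,0.29,-0.15,0,0,-0.22,60],
  [1.0,0.29,-0.15,0,0,-0.22,60],
  [1.0,0.29,-0.15,0,0,-0.22,60],
])

```text
time: 13.52
tool_pos: [0.5421, 0.1743, 0.2916]
ee_rot: [3.133, 0.007, 1.724]
wrist_force: [-1.2, -0.3, -1.0]
width: 0.06
finger_force: 0.0
```

Run:
```python
from tb import *
o=mv.sync();print(o['tool_pos'],o['ee_rot'],o['joint_positions'].round(2),o['width'])
c=mv.plan([.555,.185,.26],G(.161));c=mv.plan([.555,.185,.204],G(.161),c)
from h import *
s=snap('scene','s4.png'); t=snap('top','t4.png')
cv2.imwrite('pics/m4.png',np.hstack([cv2.resize(s[60:180,250:410,::-1],(400,300),interpolation=2),cv2.resize(t[180:270,110:230,::-1],(400,300),interpolation=2)]))
```

```text
[0.54209636 0.17426388 0.29162684] [3.13335233 0.00668816 1.72408141] [ 0.22  0.12  1.2  -0.01  1.81  0.06] 0.05998914295373224
[0.089, 0.141, 0.317, 0.005, 0.004, -0.005] rows>= 1
[-0.0, 0.0, 0.56, 0.0, 0.0, 0.0] rows>= 2
```

View pics/m4.png

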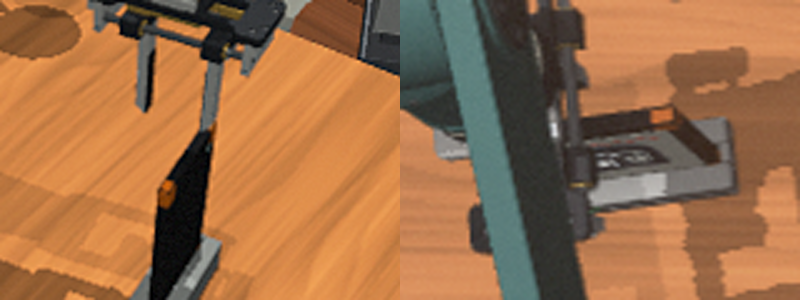

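Emit:
servo_tool([
  [0.09,0.14,0.2,0.005,0.004,0,60],
  [0.09,0.14,0.32,0.005,0.004,0,60],
  [0.09,0.14,0.6,0.005,0.004,0,60],
  [0.09,0.14,0.88,0.005,0.004,0,60],
  [0.09,0.14,0.88,0.005,0.004,0,60],
  [0.09,0.14,0.88,0.005,0.004,0,60],
])

```text
time: 14.12
tool_pos: [0.5542, 0.1862, 0.2014]
ee_rot: [-3.137, 0.0, 1.728]
wrist_force: [0.8, 0.4, 0.3]
width: 0.0597
finger_force: 0.0
```

Run:
```python
from tb import *
mv.rec([.09,.14,.88,.005,.004,0]); print(mv.load()[0],kin.obs()[1:])
from h import *
s=snap('scene','s5.png')
pts=proj('scene',[[.555+np.cos(.161)*a-np.sin(.161)*b,.185+np.sin(.161)*a+np.cos(.161)*b,.224] for a in(-.007,.007) for b in(-.065,.065)])
im=cv2.resize(s[60:180,250:410,::-1],(800,600),interpolation=2)
for u in pts: cv2.circle(im,tuple(int(k) for k in ((u-[250,60])*5)),4,(255,0,255),1)
cv2.imwrite('pics/m5.png',im)
```

```text
[0.55536398 0.18482552 0.20368697] ([np.float64(0.5541783221943601), np.float64(0.18618975980351254), np.float64(0.2014149409657595)], [np.float64(-3.136721226493644), np.float64(0.0004373993450283997), np.float64(1.7275591090834743)])
```

View pics/m5.png

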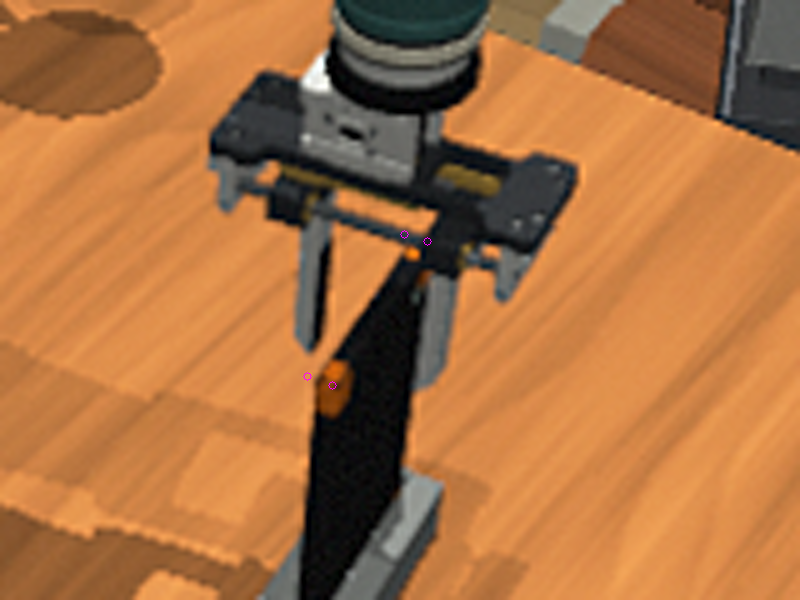

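The fingers straddle the tablet's top edge (near corner about (316,133), far about (334,107) in full-image pixels), so I'm closing.

Emit:
servo_tool([
  [0,0,0,0,0,0,0],
  [0,0,0,0,0,0,0],
  [0,0,0,0,0,0,0],
  [0,0,0,0,0,0,0],
  [0,0,0,0,0,0,0],
  [0,0,0,0,0,0,0],
  [0,0,0,0,0,0,0],
  [0,0,0,0,0,0,0],
  [0,0,0,0,0,0,0],
  [0,0,0,0,0,0,0],
  [0,0,0,0,0,0,0],
  [0,0,0,0,0,0,0],
])

```text
time: 15.17
tool_pos: [0.5558, 0.1871, 0.2037]
ee_rot: [3.141, -0.0, 1.728]
wrist_force: [-0.9, 0.6, 1.1]
width: 0.0137
finger_force: 30.0
```

Emit:
servo_tool([
  [0,0,-0.1,0,0,0,0],
  [0,0,-0.25,0,0,0,0],
  [0,0,-0.45,0,0,0,0],
  [0,0,-0.7,0,0,0,0],
  [0,0,-0.9,0,0,0,0],
  [0,0,-0.9,0,0,0,0],
  [0,0,-0.9,0,0,0,0],
])

```text
time: 15.75
tool_pos: [0.5561, 0.1872, 0.2939]
ee_rot: [3.14, -0.0, 1.728]
wrist_force: [-0.4, 0.6, -6.2]
width: 0.0138
finger_force: 30.0
```

Emit:
servo_tool([
  [0,0,-0.25,0,0,0,0],
  [0,0,-0.5,0,0,0,0],
  [0,0,-0.75,0,0,0,0],
  [0,0,-0.75,0,0,0,0],
  [0,0,-0.75,0,0,0,0],
])

```text
time: 16.17
tool_pos: [0.5559, 0.1871, 0.3677]
ee_rot: [3.141, -0.0, 1.728]
wrist_force: [-0.2, 0.4, -7.1]
width: 0.0138
finger_force: 30.0
```

Run:
```python
from tb import *
mv.rec([0,0,-.9,0,0,0],[0,0,-.75,0,0,0]);o=kin.robot.get_obs();print(mv.load()[0],o['tool_pos'],o['ee_rot'],mv.load()[1].as_euler('xyz'),o['wrist_force'],o['width'])
from h import *
s=snap('scene','s6.png');t=snap('top','t6.png')
# predicted tablet corners given TCP at grasp; offset along tool z to top
p=o['tool_pos'];r=R.from_euler('xyz',o['ee_rot'])*M.inv()
pts=proj('scene',[p+r.apply([d,b,c]) for d in(-.007,.007) for b in(-.065,.065) for c in(.0203,-.1897)])
im=cv2.resize(s[20:200,240:430,::-1],(633,600),interpolation=2)
for u in pts: cv2.circle(im,tuple(int(k) for k in ((u-[240,20])*3.333)),3,(255,0,255),1)
cv2.imwrite('pics/m6.png',im)
```

```text
[0.55529079 0.18488184 0.36868694] [0.55592651 0.18712637 0.3676782 ] [ 3.14116654e+00 -1.88598998e-04  1.72847463e+00] [3.14120643e+00 4.05046233e-04 1.72410851e+00] [-0.19313303  0.41275595 -7.07606751] 0.013804984259021689
```

View pics/m6.png

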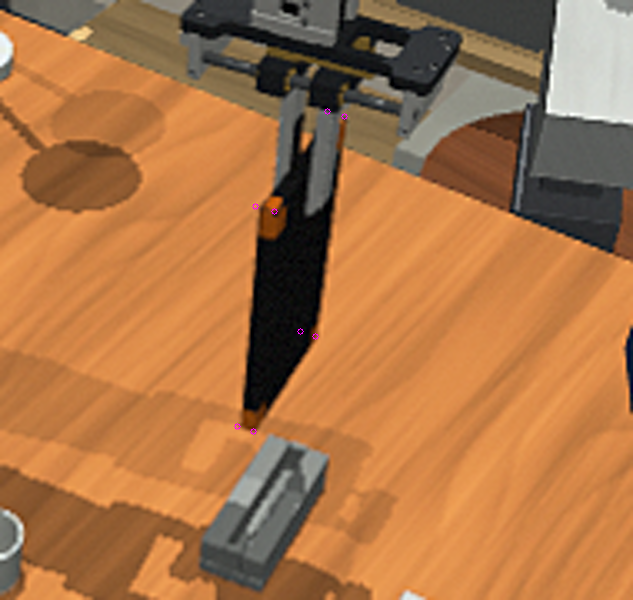

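The tablet hangs square and centred in the grip above the empty dock (lower corners near (247,425) and (315,345) in the crop). Next I'll carry it to above the stand.

```bash
cat >> tb.py <<'E'
from bench import robot
def tcp(fx,fz,th,fy=0,yaw=mv.S[2]): # TCP for tablet foot centre at stand (fx,fy,fz)
    return w(fx,fy,fz)+G(yaw,th).apply([0,0,-.1897])
E
python3 - <<'E'
from tb import *
th=.26
c=mv.plan(tcp(-.048,.17,th),G(mv.S[2],th));print(c[0])
c=mv.plan(tcp(-.048,.03,th),G(mv.S[2],th),c)
E
```

```text
[-0.914, -0.181, 0.039, 0.041, -0.003, -0.024] rows>= 3
[-0.906, -0.212, 0.056, 0.041, -0.003, -0.024] rows>= 3
[-0.898, -0.242, 0.074, 0.041, -0.003, -0.024] rows>= 3
[-0.887, -0.269, 0.095, 0.041, -0.003, -0.024] rows>= 3
[ 0.53974418 -0.18742136  0.35331613]
[-0.0, 0.178, 0.677, 0.001, 0.0, 0.001] rows>= 2
[-0.001, 0.18, 0.676, 0.001, 0.0, 0.001] rows>= 2
```

Emit:
servo_tool([
  [-0.1,-0.02,0.01,0.01,0,0,0],
  [-0.3,-0.06,0.02,0.02,0,0,0],
  [-0.6,-0.12,0.03,0.03,0,-0.02,0],
  [-0.91,-0.18,0.04,0.04,0,-0.02,0],
])

```text
time: 16.6
tool_pos: [0.5516, 0.0933, 0.362]
ee_rot: [-3.074, -0.002, 1.762]
wrist_force: [0.6, -0.8, -6.1]
width: 0.0138
finger_force: 30.0
```

Emit:
servo_tool([
  [-0.3,-0.07,0.02,0.01,0,-0.01,0],
  [-0.6,-0.14,0.04,0.03,0,-0.02,0],
  [-0.91,-0.21,0.06,0.04,0,-0.02,0],
])

```text
time: 16.85
tool_pos: [0.5478, -0.001, 0.3574]
ee_rot: [-3.012, -0.005, 1.791]
wrist_force: [0.4, -0.1, -5.7]
width: 0.0141
finger_force: 30.0
```

Emit:
servo_tool([
  [-0.3,-0.08,0.03,0.01,0,-0.01,0],
  [-0.6,-0.16,0.05,0.03,0,-0.02,0],
  [-0.9,-0.24,0.07,0.04,0,-0.02,0],
])

```text
time: 17.1
tool_pos: [0.5434, -0.0944, 0.353]
ee_rot: [-2.95, -0.011, 1.822]
wrist_force: [-0.4, -0.2, -5.1]
width: 0.0139
finger_force: 30.0
```

Emit:
servo_tool([
  [-0.3,-0.09,0.03,0.01,0,-0.01,0],
  [-0.55,-0.17,0.06,0.03,0,-0.02,0],
  [-0.75,-0.23,0.08,0.04,0,-0.02,0],
  [-0.89,-0.27,0.1,0.04,0,-0.02,0],
  [-0.89,-0.27,0.1,0.04,0,-0.02,0],
  [-0.89,-0.27,0.1,0.04,0,-0.02,0],
])

```text
time: 17.6
tool_pos: [0.5382, -0.1859, 0.3484]
ee_rot: [-2.89, -0.018, 1.852]
wrist_force: [-0.1, -0.1, -5.4]
width: 0.0136
finger_force: 30.0
```

Run:
```python
from tb import *
mv.rec([-.91,-.18,.04,.04,0,-.02],[-.91,-.21,.06,.04,0,-.02],[-.9,-.24,.07,.04,0,-.02],[-.89,-.27,.1,.04,0,-.02])
print('rec',mv.load()[0]); o=mv.sync();print(o['tool_pos'],o['wrist_force'],o['width'])
p,r=mv.load();F=p+r.apply([0,0,.1897]);print('foot',mv.ST.T@(F-w(0,0,0)), 'tab axes in stand',(mv.ST.T@(r*M.inv()).as_matrix()).round(3))
c=mv.plan(tcp(-.048,.03,.26),G(mv.S[2],.26))
from h import *
s=snap('scene','s7.png');t=snap('top','t7.png')
o=robot.get_obs()
pts=[proj(n,[p+r.apply([b,d,c]) for d in(-.007,.007) for b in(-.065,.065) for c in(-.0203,.1897)]) for n in('scene','top')]
ims=[]
for im,P,(x,y) in((s,pts[0],(170,120)),(t,pts[1],(270,160))):
    a=cv2.resize(im[y:y+150,x:x+100,::-1],(400,600),interpolation=2)
    for u in P: cv2.circle(a,tuple(int(k) for k in ((u-[x,y])*4)),3,(255,0,255),1)
    ims.append(a)
cv2.imwrite('pics/m7.png',np.hstack(ims))
```

```text
rec [ 0.53653335 -0.18755261  0.35019381]
[ 0.53824751 -0.18592308  0.34844231] [-0.05304639 -0.10005252 -5.41018526] 0.013642352467769053
foot [-0.04726314  0.00629228  0.16472777] tab axes in stand [[ 0.968  0.022  0.248]
 [-0.016  1.    -0.023]
 [-0.249  0.018  0.968]]
[-0.022, 0.173, 0.653, 0.003, -0.007, -0.005] rows>= 2
[-0.016, 0.175, 0.652, 0.003, -0.007, -0.005] rows>= 2
```

View pics/m7.png

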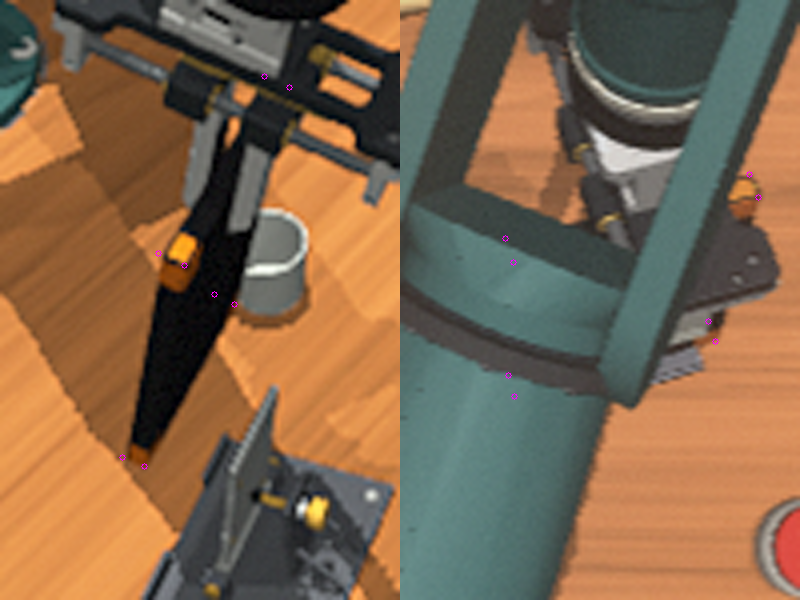

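The tablet hovers leaning back above the opened leg, clear of it; orange corners match the predicted points within a few millimetres. I'm lowering it.

Emit:
servo_tool([
  [0,0.05,0.2,0,-0.003,0,0],
  [-0.01,0.11,0.42,0,-0.007,0,0],
  [-0.02,0.17,0.65,0.003,-0.007,-0.005,0],
  [-0.02,0.17,0.65,0.003,-0.007,-0.005,0],
])

```text
time: 18.03
tool_pos: [0.5378, -0.184, 0.2771]
ee_rot: [-2.88, -0.014, 1.866]
wrist_force: [-0.5, 1.0, -8.5]
width: 0.0139
finger_force: 30.0
```

Emit:
servo_tool([
  [0,0.05,0.2,0,-0.003,0,0],
  [-0.01,0.11,0.42,0,-0.007,0,0],
  [-0.02,0.16,0.58,0.003,-0.007,-0.005,0],
  [-0.02,0.16,0.58,0.003,-0.007,-0.005,0],
  [-0.02,0.16,0.58,0.003,-0.007,-0.005,0],
])

```text
time: 18.45
tool_pos: [0.5403, -0.1866, 0.2229]
ee_rot: [-2.881, 0.001, 1.874]
wrist_force: [0.1, -0.2, -5.3]
width: 0.0142
finger_force: 30.0
```

```bash
cat > ck.py <<'E'
from tb import *
import sys
o=mv.sync();p,r=mv.load();F=p+r.apply([0,0,.1897]);T=mv.ST.T@(r*M.inv()).as_matrix()
print(o['time'],'F',(o['wrist_force']).round(1),'foot',(mv.ST.T@(F-w(0,0,0))).round(4),'lean',np.arctan2(T[0,2],T[2,2]).round(3),'roll',T[1,2].round(3),'yaw',T[1,0].round(3))
x,z,t=map(float,sys.argv[1:4]); mv.plan(tcp(x,z,t),G(mv.S[2],t))
E
python3 ck.py -.048 .012 .265
```

```text
18.45 F [ 0.1 -0.2 -5.3] foot [-0.0472  0.0005  0.0396] lean 0.26 roll 0.001 yaw 0.001
[-0.006, 0.073, 0.269, 0.003, 0.001, 0.001] rows>= 1
```

```bash
python3 ck.py -.044 .014 .235
```

```text
18.45 F [ 0.1 -0.2 -5.3] foot [-0.0472  0.0005  0.0396] lean 0.26 roll 0.001 yaw 0.001
[-0.006, 0.049, 0.24, -0.016, 0.001, 0.001] rows>= 1
```

Emit:
servo_tool([
  [0,0.03,0.06,-0.016,0,0,0],
  [0,0.04,0.12,-0.016,0,0,0],
  [-0.006,0.05,0.18,-0.016,0,0,0],
  [-0.006,0.05,0.24,-0.016,0,0,0],
  [-0.006,0.05,0.24,-0.016,0,0,0],
])

```text
time: 18.87
tool_pos: [0.5387, -0.1884, 0.197]
ee_rot: [-2.905, 0.0, 1.873]
wrist_force: [0.2, -0.3, -6.2]
width: 0.0138
finger_force: 30.0
```

```bash
python3 ck.py -.044 .0075 .235
```

```text
18.8667 F [ 0.2 -0.3 -6.2] foot [-0.0449 -0.0006  0.0126] lean 0.236 roll 0.0 yaw 0.0
[0.005, 0.018, 0.047, -0.001, 0.0, 0.0] rows>= 1
```

Emit:
servo_tool([
  [0,0.01,0.01,0,0,0,0],
  [0,0.015,0.025,0,0,0,0],
  [0,0.015,0.03,0,0,0,0],
  [0,0.015,0.03,0,0,0,0],
])

```text
time: 19.2
tool_pos: [0.5402, -0.1883, 0.1948]
ee_rot: [-2.907, 0.001, 1.873]
wrist_force: [-0.3, 0.6, -6.3]
width: 0.0141
finger_force: 30.0
```

Emit:
servo_tool([
  [0,0.003,0.01,0,0,0,0],
  [0,0.004,0.015,0,0,0,0],
  [0,0.004,0.015,0,0,0,0],
])

```text
time: 19.45
tool_pos: [0.5402, -0.1882, 0.1932]
ee_rot: [-2.907, 0.001, 1.873]
wrist_force: [1.2, -0.5, -6.3]
width: 0.014
finger_force: 30.0
```

```bash
python3 ck.py -.044 .0075 .235
```

```text
19.45 F [ 1.2 -0.5 -6.3] foot [-0.0431 -0.0012  0.0086] lean 0.234 roll 0.001 yaw 0.0
[0.009, -0.005, 0.013, 0.001, 0.001, 0.0] rows>= 1
```

Emit:
servo_tool([
  [0,0.001,0.007,0,0,0,0],
  [0,0.003,0.015,0,0,0,0],
  [0,0.003,0.015,0,0,0,0],
])

```text
time: 19.7
tool_pos: [0.5402, -0.1884, 0.1922]
ee_rot: [-2.908, 0.002, 1.873]
wrist_force: [0.2, -0.3, -3.7]
width: 0.0136
finger_force: 30.0
```

Emit:
servo_tool([
  [0,0.001,0.005,0,0,0,0],
  [0,0.002,0.01,0,0,0,0],
  [0,0.002,0.01,0,0,0,0],
])

```text
time: 19.95
tool_pos: [0.5403, -0.1885, 0.1921]
ee_rot: [-2.909, 0.003, 1.873]
wrist_force: [-0.2, -0.8, 2.6]
width: 0.0138
finger_force: 30.0
```

Emit:
servo_tool([
  [0,0.01,0,0.003,0,0,0],
  [0,0.02,0,0.006,0,0,0],
  [0,0.02,0,0.006,0,0,0],
])

```text
time: 20.2
tool_pos: [0.5416, -0.1881, 0.1916]
ee_rot: [-2.897, 0.003, 1.873]
wrist_force: [-2.6, -0.4, 5.3]
width: 0.0138
finger_force: 30.0
```

Emit:
servo_tool([
  [0,0.01,0,0.003,0,0,0],
  [0,0.02,0,0.006,0,0,0],
  [0,0.02,0,0.006,0,0,0],
])

```text
time: 20.45
tool_pos: [0.5427, -0.1878, 0.1911]
ee_rot: [-2.885, 0.002, 1.873]
wrist_force: [-4.2, -1.0, 7.1]
width: 0.0136
finger_force: 30.0
```

```bash
python3 ck.py -.044 .0075 .25
```

```text
20.45 F [-4.2 -1.   7.1] foot [-0.0446 -0.0016  0.0076] lean 0.256 roll 0.002 yaw -0.001
[0.012, -0.006, -0.0, -0.004, 0.001, -0.001] rows>= 1
```

Emit:
servo_tool([
  [0,0,0,0,0,0,16],
  [0,0,0,0,0,0,20],
  [0,0,0,0,0,0,26],
  [0,0,0,0,0,0,32],
  [0,0,0,0,0,0,40],
  [0,0,0,0,0,0,40],
  [0,0,0,0,0,0,40],
  [0,0,0,0,0,0,40],
])

```text
time: 21.12
tool_pos: [0.5438, -0.1871, 0.1895]
ee_rot: [-2.889, 0.001, 1.874]
wrist_force: [-0.6, -0.1, 0.6]
width: 0.0401
finger_force: 0.0
```

Run:
```python
from h import *
o=robot.get_obs();print(o['wrist_force'],o['width'],o['tool_pos'])
s=snap('scene','s8.png');t=snap('top','t8.png')
cv2.imwrite('pics/m8.png',np.hstack([cv2.resize(s[140:290,160:260,::-1],(400,600),interpolation=2),cv2.resize(t[160:310,270:370,::-1],(400,600),interpolation=2)]))
```

```text
[-0.6406872  -0.0679624   0.61324008] 0.04006623608281131 [ 0.54384423 -0.18707767  0.18951659]
```

View pics/m8.png

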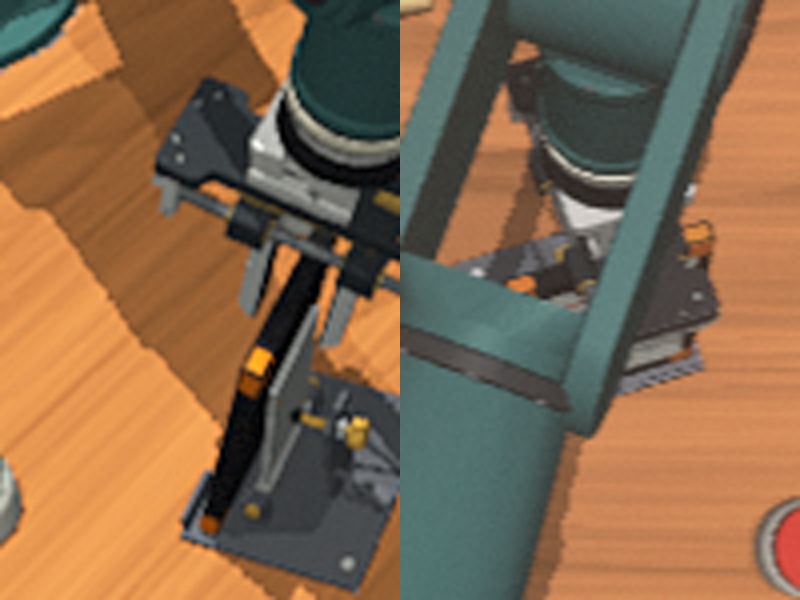

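The tablet stands behind the lip and leans on the leg; the fingers are open and clear on both sides. I'm withdrawing along the tool axis.

Emit:
servo_tool([
  [0,0,-0.1,0,0,0,40],
  [0,0,-0.3,0,0,0,40],
  [0,0,-0.6,0,0,0,40],
  [0,0,-0.9,0,0,0,40],
  [0,0,-0.9,0,0,0,40],
])

```text
time: 21.63
tool_pos: [0.5677, -0.1805, 0.2844]
ee_rot: [-2.899, 0.009, 1.874]
wrist_force: [0.6, 0.5, 0.4]
width: 0.0404
finger_force: 0.0
```

Emit:
servo_tool([
  [0.3,0,-0.2,0,0,0,40],
  [0.6,0,-0.4,0,0,0,40],
  [0.9,0,-0.4,0,0,0,40],
  [0.9,0,-0.4,0,0,0,40],
])

```text
time: 21.97
tool_pos: [0.5477, -0.0871, 0.3186]
ee_rot: [-2.893, 0.002, 1.879]
wrist_force: [0.0, -0.2, -0.8]
width: 0.0403
finger_force: 0.0
```

Emit:
servo_tool([
  [0.4,0,0,0,0,0,40],
  [0.9,0,0,0,0,0,40],
  [0.9,0,0,0,0,0,40],
  [0.9,0,0,0,0,0,40],
  [0.9,0,0,0,0,0,40],
])

```text
time: 22.38
tool_pos: [0.5213, -0.0059, 0.3154]
ee_rot: [-2.889, 0.003, 1.874]
wrist_force: [1.1, -0.5, -0.5]
width: 0.0396
finger_force: 0.0
```

Run:
```python
from tb import *
from h import *
o=robot.get_obs();print(o['time'],o['wrist_force'],o['tool_pos'])
s=snap('scene','s9.png');t=snap('top','t9.png')
ims=[]
for n,im,(x,y) in(('scene',s,(160,140)),('top',t,(270,160))):
    a=cv2.resize(im[y:y+150,x:x+100,::-1],(400,600),interpolation=2)
    B=G(mv.S[2],.25)*M.inv();F=w(-.046,0,.0077)
    for u in proj(n,[F+B.apply([d,b,c]) for d in(-.007,.007) for b in(-.065,.065) for c in(0,.21)]): cv2.circle(a,tuple(int(k) for k in ((u-[x,y])*4)),3,(255,0,255),1)
    ims.append(a)
cv2.imwrite('pics/m9.png',np.hstack(ims))
```

```text
22.3833 [ 1.06719407 -0.54249676 -0.46075584] [ 0.52134801 -0.00589281  0.31535426]
```

View pics/m9.png

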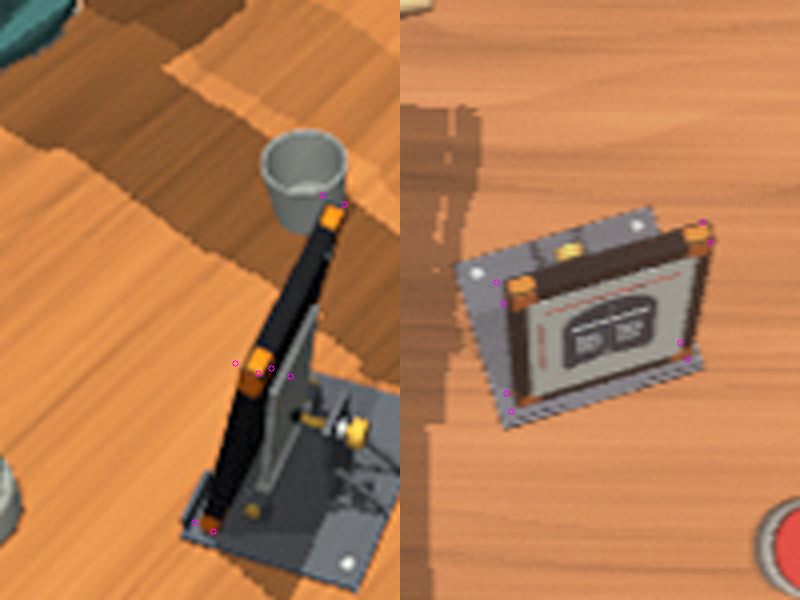

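The tablet sits square and centred behind the lip, with the helm screen to the front, and leans on the leg, which is against the screw. The tin, jar and arm are all clear. I'm handing in.

```bash
python3 -c "
from bench import robot
print(robot.close_job())"
```

```text
the job is handed in; nothing more can be done
None
```

The job is handed in, with no verdict returned. The leg was pushed against its stop screw (about 9 N held, brief peak about 18.5 N), and the tablet then went from the dock to the stand, where the last pictures show it centred behind the lip, screen to the front, leaning on the leg, with the gripper clear.

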